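# Fill the sample rack, draw the sagging bolt and hold the locker gate

### The arm

A 6-joint arm with a two-finger parallel gripper is mounted at the origin on a cart in front of the work surface, level with it; the furniture and walls round the work are solid. World frame = base frame: x ahead of the robot, y to its left, z up, the work surface at z = 0. Lengths are in m, angles in rad, forces in N, time in s.
With the tool pointing down it reaches from about 0.325 to 0.925 m from the base axis. Payload 3.1 kg.
Tool frame: the origin (TCP) lies at the very end of the fingers, on their centre line; the grasp point (between the pads) lies 19 mm behind it (manip.pinch_z is the z of the grasp point in the tool frame, in m); z points along the fingers, y is the direction in which the jaws open and shut (so a half turn about z gives the same grasp; the last joint's range is limited). The gripper opens to 85 mm and grips with 20 to 120 N. Pads are 22 mm wide; open, the fingers measure 114 mm over their backs; the gripper's body (76 mm by 85 mm) begins 54 mm behind the grasp point. The pads swing forward as they close: fully open they stand 13 mm farther back than shut.
Start: joints at [1.08, 0.217, 1.613, -0, 1.311, -0.112], TCP at [0.231, 0.581, 0.197] pointing down, gripper open.
Joint ranges: [-2.75, 2.75], [-0.78, 2.1], [0.31, 2.55], [-1.13, 4.27], [0.13, 2.63], [-2.58, 2.58]. Speed limits (rad/s): [2.79, 2.79, 3.14, 3.14, 3.14, 3.14].

### API

Orientations are given as a rotation vector (axis times angle).
In Python, from workcell import manip gives the robot as it stands.
- The arm moves only by the tool play_rows, never from a script. Its argument "steps" is one flat list of numbers, 7 for each row, row after row: the turn, a rotation vector about the tool's x, y, z in degrees, then the shift along the tool's x, y, z in mm, then the opening, from 0 (shut) to 1 (fully open). A call has 1 to 12 rows; each row shifts and turns the commanded pose from where the row before left it, along the tool's axes as they then stand; what a row does not reach is not made up. A row lasts 1/8 s, in which the tool goes at most 62.5 mm and 10.7 degrees, less where a joint would pass 70% of its speed; a pose out of reach is approached as far as the arm can. A call with a gripper value outside its range is refused whole. The fingers move at their own pace and stop on an object; the grip force is fixed at half the most. Time passes only in rows, so rows that do not move let the fingers close. It gives the time, the measured TCP pose, the force and the opening at its end, in the units of the state.
- manip.state(): the state, without advancing time (a new reading comes with each control period).
- manip.grab_frame(name): name is "scene" or "side" or "wrist"; returns a dict with "frame" (420x560x3 uint8, red, green, blue), "depth" (420x560 float32, m along the optical axis (not along the pixel's ray), 0 where there is no reading), "K" (3x3 intrinsics, pixels), "dist" ([k1, k2, p1, p2, k3] as OpenCV has them; the pictures are not rectified), "pose" (4x4, takes a point from camera to world coordinates). Camera axes: x right, y down, z forward; pixel columns grow to the right and rows downward; lengths in m; the calibration is good to about 2 mm. A picture is of the moment at which its call begins.
- manip.close_job(): hands the job in, once; it reports no verdict.
The state is a dict: "time": time; "qpos": joint angles; "dq": joint speeds; "tau": joint torques, N m; "position": TCP position; "ee_rot": TCP orientation; "contact_force": force on the tool from outside, world axes, zero at the start; "torque": the same for the moment, N m; "finger_gap": opening from 0.0 (shut) to 1.0 (fully open).
Only numpy, scipy, OpenCV 4.12 (cv2) and the standard library are available. Lean on these libraries where they do the work, as an engineer would, in place of code of your own. Each camera call takes 0.05 s, during which the arm holds its last target. There are 200 camera calls.

### The job

Put the loose black-capped vial that stands at the front right, near the wooden stamp and the small white-capped vial, into the free hole of the blue vial rack, pushed right home. Then take the locker's barrel bolt by its black knob, lift the sagging bolt so that it clears the keeper's bent lip while you pull it back to the left, and draw the spring-closed gate about 35 degrees open. Finish with the fingers holding the gate still there, so that a colleague can slip the rack in; leave the rack, the vials already in it and the white-capped vial where they stand.

Things in the scene. Friction and masses are not known exactly. Their poses are not given: they have to be found in the camera images.
- vial_mid (a point): Centre (half-way up, 31 mm above its foot) of the loose black-capped brown vial that stands upright on the table at the front right (not one of the three at the back of the table). 62 mm tall: round body 31 mm across up to 50 mm, then a black cap 20 mm across. 35 g. z points up out of the cap. The small white-capped vial near it is not wanted; the two may swap places from start to start.
- vial: The same loose vial; origin at the centre of its foot.
- free_hole (a point): Centre of the mouth of the rack's one free hole, in the rack's top face, 34 mm above the table. The hole is 35 mm across and 24 mm deep (its flat floor is 10 mm above the table), so that a vial pushed home has its middle 7 mm above this point and its body sticks out 26 mm, then the cap. Its x axis runs along the row of holes, its y axis across the rack, z up.
- rack: Blue vial rack, 210 x 62 x 34 mm (240 mm over the end tabs), 0.9 kg, loose on the table, origin at the centre of its underside, with one row of four holes along its own x axis at x = -72, -24, +24 and +72 mm, 48 mm apart. The free hole is the one at x = -24 mm; the other three hold vials like the loose one.
- racked_0_mid (a point): Centre of a black-capped vial already in the rack (hole at x = -72 mm); its cap top is 72 mm above the table. Leave it.
- racked_1_mid (a point): Centre of the racked vial in the hole at x = +24 mm. Leave it.
- racked_2_mid (a point): Centre of the racked vial in the hole at x = +72 mm. Leave it.
- white_mid (a point): Centre of the small white-capped vial, 26 mm across and 52 mm tall, standing on the table as a bystander. Leave it.
- locker: Grey sample locker with wire sides, 200 deep x 290 wide x 190 mm high, fixed, origin at the centre of its underside. Its front with the gate looks to its own -x, its y axis points to its left as seen from the robot; its yaw varies. The flat roof is at 190 mm. On the right front post sits the keeper, a steel loop whose lower edge, on the side next to the gate, is bent up into a lip.
- gate_hinge (a point): A point on the gate's upright hinge axis, at the gate's left (+y) edge, 160 mm above the table. Its axes turn with the gate: its -y axis points along the gate from the hinge to the free edge (238 mm off), its -x axis out of the gate's front face (towards the robot when shut).
- gate (a joint): Gate angle, rad: 0 shut, grows as the free edge swings out towards the robot (clockwise from above), up to 1.7. A spring always pulls it shut, with 0.3 N m when shut and 0.45 N m at 0.6 rad (about 3 N at the knob); let go, it swings shut. It cannot open while the bolt is in the keeper.
- bolt_grip (a point): Centre of the bolt's black knob, an upright round grip 15 mm across and 40 mm tall, above the locker's roof: 218 mm above the table when the bolt hangs low. It stands 21 mm in front of the gate's middle plane, 185 mm from the hinge line along the gate when the bolt is fully home, and rides on the bolt. Free all round and above; pinch it from above, then lift and pull. Its axes are those of the gate.
- bolt (a joint): How far the bolt is drawn out of the keeper, along the gate towards the hinge (to the left), m: 0 fully home, 0.045 fully drawn; starts at 0 to 0.006. Clear of the keeper from 0.025. Slides with about 1 N of friction. Unlifted, its stop pin runs against the keeper's bent lip at about 0.008 and it goes no further; pulled hard against the lip, the pin binds there and is hard to lift, so lift before pulling hard.
- bolt_lift (a joint): How far the bolt with its knob is lifted in its worn guides, m: 0 hanging low, 0.012 against the top of the guides. It weighs 120 g and drops back when let go. The stop pin clears the lip from about 0.0065; it must stay lifted until the bolt is drawn 0.023.
There are look-alikes about, which are no part of the job. Leave any orange or red look-alike of the vial alone.

How it is judged:
By the outcome, as a careful person would: the job done as asked, in the order asked, and still so for the second after the job is handed in, while the arm keeps its last pose, push and grip.
It also fails if it takes over 54 s, if anything falls off the work surface, if the arm or the gripper's body presses on something with over 40 N, if the wrist force passes 120 N, or if a joint passes its speed limit or range.

## Working session

There is one attempt and no reset: what is moved stays moved. The work goes in short steps, Python scripts to look and compute and a tool call to move; the robot and the scene stay as the last step left them, time stands still between calls to the robot, and variables do not carry over. Pictures are saved under pics/ and viewed, about 8 in all and at most 12, crops included, and the job is handed in when it is done.

Besides the shell and the picture viewer there is one more tool, called after "Call:" in YAML: its name, and indented under it one key for each argument. play_rows: Moves the arm, as the interface text tells. Its arguments: {"type":"object","properties":{"steps":{"type":"array"}},"required":["steps"]}

```bash
mkdir -p pics; cat > h.py <<'E'
import numpy as np, cv2
from scipy.spatial.transform import Rotation as R
from workcell import manip
def grab(n):
    f=manip.grab_frame(n); np.savez(f'{n}.npz',**{k:np.asarray(v) for k,v in f.items()}); return f
def save(f,name): cv2.imwrite('pics/'+name,cv2.cvtColor(f['frame'],cv2.COLOR_RGB2BGR))
def ray(f,u,v):
    K=np.asarray(f['K'],float);d=np.asarray(f['dist'],float);T=np.asarray(f['pose'])
    p=cv2.undistortPoints(np.array([[[u,v]]],float),K,d)[0,0]
    return T[:3,3],T[:3,:3]@np.array([p[0],p[1],1.])
def onz(f,u,v,z):
    o,d=ray(f,u,v); return o+d*(z-o[2])/d[2]
def dep(f,u,v):
    o,d=ray(f,u,v); return o+d*float(f['depth'][int(round(v)),int(round(u))])
def proj(f,P):
    T=np.linalg.inv(np.asarray(f['pose'])); P=np.atleast_2d(P)
    return cv2.projectPoints((P@T[:3,:3].T+T[:3,3]),np.zeros(3),np.zeros(3),np.asarray(f['K'],float),np.asarray(f['dist'],float))[0][:,0]
def cloud(f):
    H,W=f['depth'].shape; K=np.asarray(f['K'],float)
    uv=np.stack(np.meshgrid(np.arange(W),np.arange(H)),-1).reshape(-1,1,2).astype(float)
    p=cv2.undistortPoints(uv,K,np.asarray(f['dist'],float))[:,0]
    T=np.asarray(f['pose']); d=np.c_[p,np.ones(len(p))]*f['depth'].reshape(-1,1)
    X=d@T[:3,:3].T+T[:3,3]; X[f['depth'].ravel()==0]=np.nan
    return X.reshape(H,W,3)
E
python3 - <<'E'
from h import *
print(manip.state(), manip.pinch_z)
ims=[]
for n in ['scene','side','wrist']:
    f=grab(n); save(f,n+'0.png'); print(n,np.round(f['pose'],3).tolist(),(f['depth']>0).mean())
E
```

```text
{'time': 0.0, 'qpos': array([ 1.07977499e+00,  2.17723426e-01,  1.61493164e+00,  1.49204370e-05,
        1.31126647e+00, -1.12203981e-01]), 'dq': array([-3.14152952e-04,  6.54542108e-04,  9.53068028e-05, -1.34448439e-03,
       -4.28962491e-04, -8.29949170e-05]), 'tau': array([-2.74384383e-04, -3.96843696e+01, -3.03857231e+01, -1.88302879e-04,
        9.60409379e-03,  1.32469054e-05]), 'position': array([0.23069736, 0.57991561, 0.19568871]), 'ee_rot': array([-0.59136607, -3.08471159,  0.00348555]), 'contact_force': array([ 0.05137053, -1.22331092,  0.47724242]), 'torque': array([-0.00584449,  0.00947336,  0.00092777]), 'finger_gap': 0.9964804737066785} -0.0187
scene [[0.512, -0.534, 0.673, -0.322], [-0.859, -0.317, 0.402, -0.602], [-0.002, -0.784, -0.621, 0.955], [0.0, 0.0, 0.0, 1.0]] 0.9962882653061225
side [[-0.104, -0.663, 0.741, -0.539], [-0.995, 0.065, -0.081, 0.064], [0.005, -0.746, -0.666, 1.161], [0.0, 0.0, 0.0, 1.0]] 0.9958673469387755
wrist [[0.37, 0.889, 0.269, 0.162], [0.929, -0.353, -0.109, 0.608], [-0.002, 0.29, -0.957, 0.373], [0.0, 0.0, 0.0, 1.0]] 0.995922619047619
```

View pics/scene0.png

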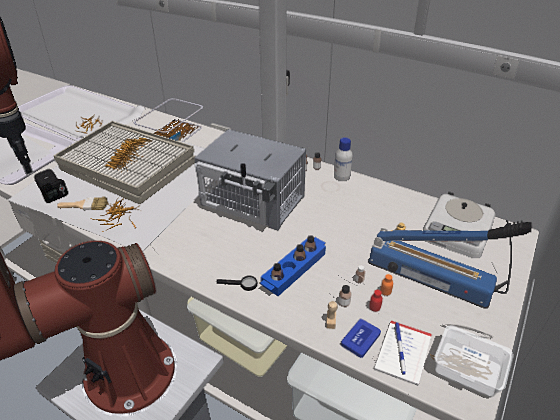

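View pics/side0.png

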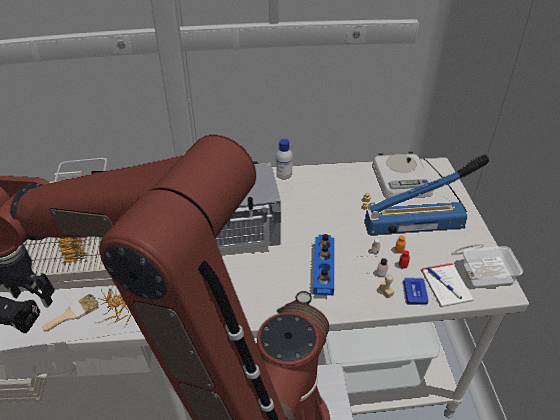

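The scene view shows the rack around (295,265), the locker at (250,180) with its knob near (243,170), the stamp at (331,315), and the candidate vials at (345,295) and (360,275). I need a closer crop to tell those two apart.

```bash
python3 - <<'E'
from h import *
s=np.load('scene.npz'); d=np.load('side.npz')
a=cv2.resize(s['frame'][225:335,230:420],None,fx=4,fy=4,interpolation=cv2.INTER_CUBIC)
b=cv2.resize(s['frame'][120:240,180:320],None,fx=2.6,fy=2.6,interpolation=cv2.INTER_CUBIC)[:,:, :]
c=cv2.resize(d['frame'][225:305,300:420],None,fx=3,fy=3,interpolation=cv2.INTER_CUBIC)
H=440+max(len(b),len(c)); im=np.zeros((H,800,3),np.uint8); im[:440,:760]=a; im[440:440+len(b),:b.shape[1]]=b; im[440:440+len(c),400:400+c.shape[1]]=c
im=cv2.resize(im,None,fx=.78,fy=.78,interpolation=cv2.INTER_AREA)
cv2.imwrite('pics/crop1.png',im[...,::-1]); print(im.shape)
for n,f in(('scene',s),('side',d)):
    X=cloud(f); np.save(n+'X.npy',X)
X=np.load('sceneX.npy')
hsv=cv2.cvtColor(s['frame'],cv2.COLOR_RGB2HSV)
reg=(X[...,0]>.3)&(X[...,0]<.9)&(X[...,1]<.1)&(X[...,1]>-.6)&(X[...,2]>.012)
n,l,st,ce=cv2.connectedComponentsWithStats(reg.astype(np.uint8))
for i in range(1,n):
    if st[i,4]>25:
        P=X[l==i]; print(st[i].tolist(),np.round(P.mean(0),3),np.round(P.max(0),3),np.median(s['frame'][l==i],0))
# rack top
m=(hsv[...,0]>105)&(hsv[...,0]<125)&(hsv[...,1]>150)&(abs(X[...,2]-.034)<.004)
P=X[m]; print('racktop',len(P)); 
m2=m.copy();m2[:, :255]=0;m2[:,335:]=0;m2[300:]=0
P=X[m2][:,:2].astype(np.float32); print(len(P),cv2.minAreaRect(P))
E
```

```text
(587, 624, 3)
[228, 139, 78, 90, 4689] [0.656 0.014 0.129] [0.797 0.1   0.24 ] [100. 101. 105.]
[461, 202, 6, 7, 33] [ 0.851 -0.525  0.125] [ 0.862 -0.517  0.133] [42. 42. 43.]
[368, 206, 118, 90, 5672] [ 0.682 -0.488  0.07 ] [ 0.9   -0.338  0.212] [ 80.5  98.  124. ]
[260, 235, 66, 59, 1618] [ 0.468 -0.172  0.037] [ 0.601 -0.116  0.076] [ 46.   85.  128.5]
[355, 265, 11, 16, 128] [ 0.531 -0.344  0.034] [ 0.545 -0.33   0.055] [119.  106.5 104.5]
[369, 274, 24, 36, 388] [ 0.491 -0.42   0.04 ] [ 0.539 -0.401  0.065] [145.5  66.   51. ]
[339, 285, 13, 21, 200] [ 0.434 -0.343  0.04 ] [ 0.452 -0.326  0.065] [125.5 117.  111. ]
[327, 301, 11, 26, 215] [ 0.364 -0.339  0.041] [ 0.387 -0.319  0.074] [156. 135. 114.]
[342, 319, 39, 36, 775] [ 0.356 -0.424  0.015] [ 0.405 -0.389  0.022] [ 62.  76. 164.]
[396, 322, 13, 53, 216] [ 0.369 -0.52   0.017] [ 0.438 -0.485  0.025] [114.5 117.5 161.5]
[430, 326, 18, 35, 63] [ 0.399 -0.598  0.052] [ 0.456 -0.586  0.062] [210. 209. 212.]
racktop 721
720 ((0.4789595901966095, -0.16707053780555725), (0.06386546045541763, 0.23781941831111908), 80.00462341308594)
```

View pics/crop1.png

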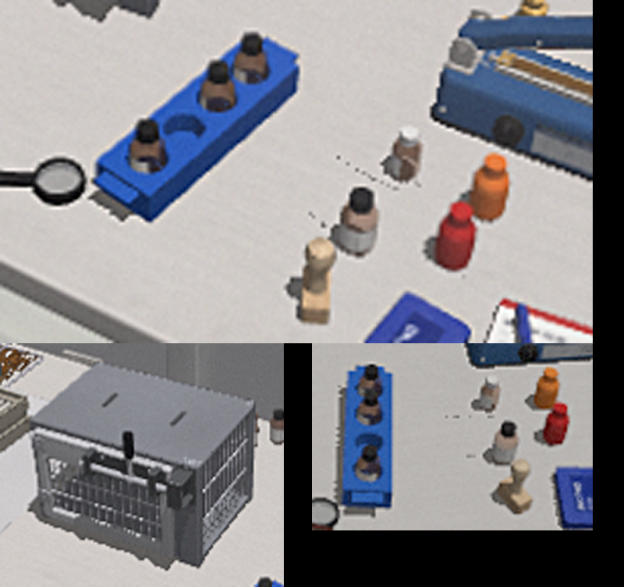

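The tall black-capped vial with the grey label is the wanted one, at scene (345,290). The white-capped vial is at (360,275). The rack's near hole is full and the next one, at (286,263), is empty, so rack +x points away from the robot.

```bash
python3 - <<'E'
from h import *
s=np.load('scene.npz'); d=np.load('side.npz')
for n,f,boxes in (('scene',s,[(335,280,355,300),(265,255,290,280),(290,240,305,260),(303,232,320,250)]),('side',d,[(375,255,392,270),(317,268,332,282),(317,243,332,256),(317,232,332,243)])):
    g=f['frame'].max(-1)
    for k,(a,b,c,e) in enumerate(boxes):
        m=(g[b:e,a:c]<60).astype(np.uint8); _,l,st,ce=cv2.connectedComponentsWithStats(m)
        i=1+np.argmax(st[1:,4]); u,v=ce[i]+[a,b]
        print(n,k,st[i].tolist(),np.round([u,v],1),np.round(onz(f,u,v,.056 if k==0 else .066),4))
X=np.load('sceneX.npy')
m=(abs(X[...,2]-.19)<.006)&(X[...,0]>.5)&(X[...,0]<.95)&(X[...,1]>-.25)&(X[...,1]<.35)
_,l,st,ce=cv2.connectedComponentsWithStats(m.astype(np.uint8)); i=1+np.argmax(st[1:,4])
r=cv2.minAreaRect(X[l==i][:,:2].astype(np.float32)); print('roof',st[i],r,np.round(cv2.boxPoints(r),3).tolist(), np.median(X[l==i][:,2]))
m=(X[...,2]>.2)&(X[...,2]<.26)&(X[...,0]>.5)&(X[...,0]<.8)&(abs(X[...,1]-.08)<.15)&(s['frame'].max(-1)<70)
vv,uu=np.nonzero(m); P=X[m]; print('knob',len(P),uu.min(),uu.max(),vv.min(),vv.max(),uu.mean(),vv.mean(),np.round(np.median(P,0),4),np.round(P.min(0),4),np.round(P.max(0),4))
st=manip.state(); Rm=R.from_rotvec(st['ee_rot']).as_matrix(); print(np.round(Rm,3).tolist())
E
```

```text
scene 0 [7, 5, 7, 8, 46] [345.1 288.8] [ 0.4407 -0.3392  0.056 ]
scene 1 [9, 9, 7, 7, 44] [276.9 267. ] [ 0.4098 -0.1551  0.066 ]
scene 2 [7, 5, 6, 7, 38] [299.5 248.1] [ 0.5034 -0.1716  0.066 ]
scene 3 [5, 4, 6, 7, 35] [310.4 239.2] [ 0.5507 -0.1806  0.066 ]
side 0 [6, 4, 6, 6, 30] [383.3 261.4] [ 0.4422 -0.3384  0.056 ]
side 1 [4, 1, 8, 12, 53] [324.7 274. ] [ 0.4029 -0.1529  0.066 ]
side 2 [5, 0, 8, 9, 46] [325.3 247.2] [ 0.5095 -0.1721  0.066 ]
side 3 [5, 2, 6, 7, 32] [324.9 237.2] [ 0.5522 -0.1777  0.066 ]
roof [ 195  129  111   55 3246] ((0.6821421980857849, 0.10650820285081863), (0.21459455788135529, 0.2912954092025757), 4.152707576751709) [[0.5649999976158142, 0.24400000274181366], [0.5860000252723694, -0.04699999839067459], [0.800000011920929, -0.03099999949336052], [0.7789999842643738, 0.25999999046325684]] 0.1904682265644536
knob 58 241 245 164 176 242.98275862068965 169.67241379310346 [0.5556 0.043  0.2215] [0.5503 0.0379 0.2004] [0.5655 0.051  0.2403]
[[-0.929, 0.37, -0.001], [0.37, 0.929, -0.002], [0.0, -0.002, -1.0]]
```

Call:
play_rows:
  steps: [0,0,-5.7,0,0,0,1,0,0,-5.7,0,0,0,1,0,0,0,-19.5,-45.6,0,1,0,0,0,-19.5,-45.6,0,1,0,0,0,-19.5,-45.6,0,1,0,0,0,-19.5,-45.6,0,1,0,0,0,-19.5,-45.6,0,1,0,0,0,-19.5,-45.6,0,1,0,0,0,-19.5,-45.6,0,1,0,0,0,-19.5,-45.6,0,1,0,0,0,-19.5,-45.6,0,1,0,0,0,-19.5,-45.6,0,1]

```text
time: 1.65
position: [0.3413, 0.0957, 0.1969]
ee_rot: [0.281, 3.128, 0.0]
contact_force: [0.3, 0.8, -0.1]
finger_gap: 0.995
```

Call:
play_rows:
  steps: [0,0,0,-19.5,-45.6,0,1,0,0,0,-19.5,-45.6,0,1,0,0,0,-19.5,-45.6,0,1,0,0,0,-19.5,-45.6,0,1,0,0,0,-19.5,-45.6,0,1,0,0,0,-19.5,-45.6,0,1,0,0,0,-19.5,-45.6,0,1,0,0,0,-19.5,-45.6,0,1,0,0,0,-19.5,-45.6,0,1,0,0,0,0,0,0,1,0,0,0,0,0,0,1]

```text
time: 3.02
position: [0.4401, -0.3372, 0.1963]
ee_rot: [-0.283, -3.128, -0.003]
contact_force: [-0.2, 0.7, 0.1]
finger_gap: 0.999
```

```bash
cat > rel.py <<'E'
from h import *
def rel(P,yaw=None):
    st=manip.state(); Rm=R.from_rotvec(st['ee_rot']).as_matrix()
    print('t',round(st['time'],2),'pos',np.round(st['position'],4),'yaz',np.round(np.degrees(np.arctan2(Rm[1,1],Rm[0,1])),2),'tilt',np.round(Rm[:,2],3),'gap',round(st['finger_gap'],3),'F',np.round(st['contact_force'],1),'q',np.round(st['qpos'],2))
    if P is not None: print('tool move mm',np.round(Rm.T@(np.array(P)-st['position'])*1000,1))
E
python3 - <<'E'
from rel import *
f=grab('wrist'); save(f,'w1.png'); rel([.4415,-.339,.028])
X=cloud(f)
print(proj(f,[[.4415,-.339,.062],[.531,-.344,.052],[.4565,-.1633,.034]]))
E
```

```text
t 3.08 pos [ 0.4402 -0.3368  0.1965] yaz 79.72 tilt [-0.001  0.001 -1.   ] gap 1.003 F [-0.2  0.4 -0. ] q [-0.78  0.07  1.78  0.    1.29 -2.17]
tool move mm [ -1.9  -2.2 168.5]
[[275.58183304 188.53461083]
 [287.34047272 275.48354523]
 [463.55616783 163.98831162]]
```

View pics/w1.png

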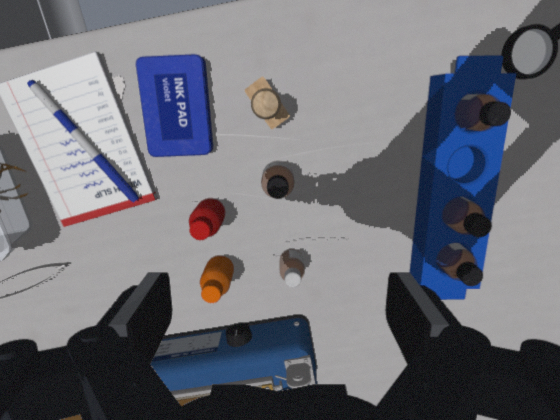

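The wrist view shows the wanted cap at about (277,187) and the free hole at (463,163). Both agree with my projections to about 1–2 px, so I descend and grip.

Call:
play_rows:
  steps: [0,0,0,-1,-1,40,1,0,0,0,-1,-1,40,1,0,0,0,0,0,40,1,0,0,0,0,0,28,1,0,0,0,0,0,14,1,0,0,0,0,0,6,1,0,0,0,0,0,0,0.2,0,0,0,0,0,0,0.2,0,0,0,0,0,0,0.2,0,0,0,0,0,0,0.2,0,0,0,0,0,0,0.2,0,0,0,0,0,0,0.2]

```text
time: 4.58
position: [0.4423, -0.3403, 0.029]
ee_rot: [0.282, 3.129, 0.0]
contact_force: [0.1, 0.6, 0.2]
finger_gap: 0.199
```

```bash
python3 - <<'E'
from rel import *
rel([.4565,-.1633,.12])
E
```

```text
t 4.58 pos [ 0.4423 -0.3403  0.029 ] yaz 79.69 tilt [ 0.  0. -1.] gap 0.199 F [0.1 0.6 0.2] q [-0.78  0.28  1.88  0.    0.98 -2.17]
tool move mm [ 17.7 176.7 -91. ]
```

The gap reached the commanded 0.2, while a 31 mm body should stop it at about 0.36, so I check the grasp.

```bash
python3 - <<'E'
from rel import *
f=grab('wrist'); g=grab('side'); h=grab('scene')
a=f['frame'][60:420,120:460]; b=cv2.resize(g['frame'][205:305,300:420],(432,360)); 
im=np.hstack([a,b]); cv2.imwrite('pics/g1.png',im[...,::-1])
E
```

```text
(no output)
```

View pics/g1.png

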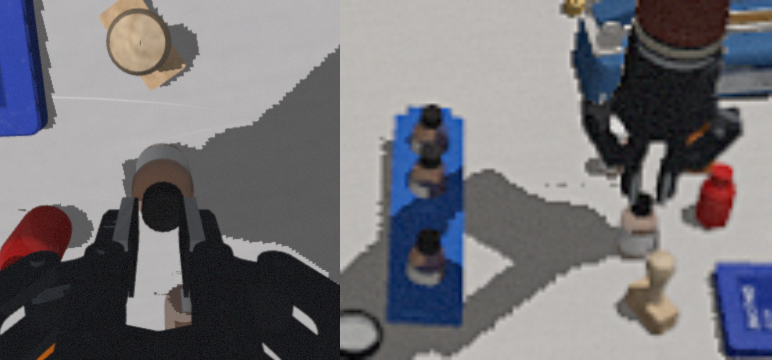

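The fingers stand behind the vial, on its far (+x) side, and the vial is still upright. I'll measure where it is now.

```bash
python3 - <<'E'
from rel import *
f=np.load('wrist.npz'); 
for n in('wrist','side','scene'):
    f=np.load(n+'.npz'); X=cloud(f)
    m=(X[...,2]>.054)&(X[...,2]<.066)&(np.hypot(X[...,0]-.43,X[...,1]+.339)<.035)&(f['frame'].max(-1)<75)
    _,l,st,ce=cv2.connectedComponentsWithStats(m.astype(np.uint8))
    for i in range(1,len(st)):
        if st[i,4]>8: 
            c=ce[i]; print(n,st[i].tolist(),np.round(c,1),np.round(X[l==i].mean(0),4),np.round(X[l==i].min(0),4),np.round(X[l==i].max(0),4),'onz',np.round(onz(f,*c,.06),4))
    b=(X[...,2]>.008)&(X[...,2]<.048)&(np.hypot(X[...,0]-.43,X[...,1]+.339)<.04)
    if b.any(): print(n,'body',b.sum(),np.round(np.percentile(X[b],[2,50,98],axis=0),4).tolist())
# tip geometry in wrist
f=np.load('wrist.npz'); print('TCP px',proj(f,[[.4423,-.3403,.029],[.4423,-.3403,.048],[.4415,-.339,.062]]))
E
```

```text
wrist [261, 244, 41, 48, 1498] [281.1 267.8] [ 0.439  -0.3378  0.0618] [ 0.4307 -0.3468  0.054 ] [ 0.4501 -0.3284  0.0657] onz [ 0.4399 -0.3379  0.06  ]
wrist body 2340 [[0.3923, -0.3506, 0.011], [0.4299, -0.3351, 0.0407], [0.4424, -0.3227, 0.0472]]
side [381, 258, 6, 7, 24] [383.8 261.4] [ 0.438  -0.3381  0.0609] [ 0.4299 -0.3449  0.0566] [ 0.4528 -0.3289  0.064 ] onz [ 0.4388 -0.3385  0.06  ]
side body 119 [[0.422, -0.3528, 0.0088], [0.4294, -0.3338, 0.0335], [0.4473, -0.3225, 0.0476]]
scene [342, 285, 6, 8, 38] [344.8 288.3] [ 0.438  -0.3391  0.0602] [ 0.4314 -0.3466  0.0546] [ 0.4511 -0.3311  0.065 ] onz [ 0.4382 -0.339   0.06  ]
scene body 153 [[0.425, -0.3562, 0.0091], [0.4303, -0.3452, 0.0325], [0.4455, -0.3273, 0.047]]
TCP px [[277.06020806 246.30614682]
 [276.91785536 261.92672813]
 [279.4032554  273.58533619]]
```

Depth puts the vial at (.439,-.3385), between the pads. I close further to see whether the gap stalls on it.

Call:
play_rows:
  steps: [0,0,0,0,0,0,0,0,0,0,0,0,0,0,0,0,0,0,0,0,0]

```text
time: 5.1
position: [0.4423, -0.3403, 0.029]
ee_rot: [-0.282, -3.129, -0.0]
contact_force: [0.0, 0.2, 0.9]
finger_gap: -0.002
```

```bash
python3 - <<'E'
from rel import *
rel([.4565,-.1633,.12])
f=grab('side'); X=cloud(f)
m=(np.hypot(X[...,0]-.44,X[...,1]+.34)<.06)&(X[...,2]>.02)
im=np.zeros(m.shape,np.uint8)
d=f['frame'].max(-1)
z=X[...,2]
print((np.where(m,z,0)[240:268:2,368:402:2]*1000).astype(int))
print((np.where(m,X[...,0],0)[240:268:2,368:402:2]*1000).astype(int))
E
```

```text
t 5.1 pos [ 0.4423 -0.3403  0.029 ] yaz 79.7 tilt [-0.  0. -1.] gap -0.002 F [0.  0.2 0.9] q [-0.78  0.28  1.88  0.    0.98 -2.17]
tool move mm [ 17.7 176.7 -91. ]
[[  0 153 150 153 136   0 157 152 162 163 154 158 157 163 168 157 159]
 [  0 146 147 138 137 125   0 147 155 155 152 145 157 158 158 154 135]
 [  0   0 142 140 136 123   0 121 146 145 142 143 148 146 122 125 136]
 [  0   0 126 129 135 122 121 117 139 138 114 136 140 134 121 113 135]
 [  0   0   0 121 122 124 120 114 133 128 113 132 131 116 120 129 132]
 [  0   0   0   0 113 117 115 111 114 119 112 123 123 113 117 122 117]
 [  0   0   0   0   0   0   0  99 111 111 107 108 108   0 112 112   0]
 [  0   0   0   0   0   0   0  91  94  97  97  93   0   0   0   0   0]
 [  0   0   0   0   0   0   0  90  84  92  91  84   0   0   0   0   0]
 [  0   0   0   0   0   0   0  74  80  84  84  80   0   0   0   0   0]
 [  0   0   0   0   0   0   0  68  76  79   0   0   0   0   0   0   0]
 [  0   0   0   0   0   0  41  53  63  64   0   0   0   0   0   0   0]
 [  0   0   0   0   0  37  49  54  52  52   0   0   0   0   0   0   0]
 [  0   0   0
[... 353 characters left out ...]
  0 438 437 434 437 442 424 428 441 423 423 436 433 423 420]
 [  0   0   0   0 437 433 434 437 434 429 434 423 423 431 428 422 426]
 [  0   0   0   0   0   0   0 440 429 428 431 430 429   0 424 423   0]
 [  0   0   0   0   0   0   0 439 437 433 432 435   0   0   0   0   0]
 [  0   0   0   0   0   0   0 433 438 430 430 436   0   0   0   0   0]
 [  0   0   0   0   0   0   0 439 434 429 428 431   0   0   0   0   0]
 [  0   0   0   0   0   0   0 437 429 426   0   0   0   0   0   0   0]
 [  0   0   0   0   0   0 454 442 432 432   0   0   0   0   0   0   0]
 [  0   0   0   0   0 450 439 433 434 433   0   0   0   0   0   0   0]
 [  0   0   0   0   0 439 437 430 433 430 440   0   0   0   0   0   0]]
```

The jaws shut fully at 0.0, and side depth shows finger surfaces only above about z=0.066. So the real tips may sit higher than the reported TCP. I'll check the finger geometry in the tool frame.

```bash
python3 - <<'E'
from rel import *
f=grab('wrist'); save(f,'w2.png'); X=cloud(f); st=manip.state()
Rm=R.from_rotvec(st['ee_rot']).as_matrix(); Y=(X-st['position'])@Rm
m=(abs(Y[...,1])<.06)&(Y[...,2]<-.045)&(f['depth']<.4)
vv,uu=np.nonzero(m); 
T=np.asarray(f['pose']); print('cam in tool',np.round(Rm.T@(T[:3,3]-st['position']),4), np.round(Rm.T@T[:3,:3],3).tolist())
for k in range(-45,30,5):
    s=(abs(Y[...,1])<.03)&(Y[...,2]*1000>k)&(Y[...,2]*1000<=k+5)&(abs(Y[...,0])<.03)
    if s.sum()>5: print(k,s.sum(),np.round(np.percentile(Y[s]*1000,[5,50,95],axis=0)[:,:2],0).tolist(),np.median(f['frame'][s],0))
g=grab('scene');a=cv2.resize(g['frame'][240:310,310:390],None,fx=5,fy=5,interpolation=cv2.INTER_CUBIC)
cv2.imwrite('pics/g2.png',np.hstack([f['frame'][60:410,120:460],a[:350]])[...,::-1])
E
```

```text
cam in tool [ 0.0743  0.0007 -0.1775] [[-0.0, -0.957, -0.29], [1.0, -0.0, -0.0], [0.0, -0.29, 0.957]]
-45 282 [[7.0, -10.0], [11.0, 1.0], [12.0, 12.0]] [61. 63. 66.]
-40 57 [[11.0, -5.0], [11.0, 1.0], [12.0, 7.0]] [40. 41. 44.]
-35 260 [[4.0, -2.0], [10.0, 6.0], [11.0, 11.0]] [25. 25. 27.]
-30 187 [[5.0, -5.0], [10.0, 3.0], [11.0, 11.0]] [21. 21. 23.]
-25 149 [[5.0, -6.0], [10.0, 2.0], [11.0, 11.0]] [28. 26. 26.]
-20 791 [[-1.0, -9.0], [9.0, 2.0], [14.0, 14.0]] [87. 67. 57.]
-15 667 [[-2.0, -11.0], [12.0, 2.0], [16.0, 17.0]] [82. 65. 57.]
-10 197 [[8.0, -11.0], [15.0, 2.0], [17.0, 15.0]] [77. 65. 59.]
-5 194 [[7.0, -11.0], [15.0, 3.0], [17.0, 16.0]] [92.  90.5 92.5]
0 152 [[9.0, -10.0], [16.0, 2.0], [17.0, 15.0]] [ 99.   98.5 100. ]
5 147 [[9.0, -10.0], [16.0, 3.0], [17.0, 15.0]] [95. 95. 96.]
10 128 [[9.0, -10.0], [16.0, 2.0], [17.0, 16.0]] [98.  98.  99.5]
15 110 [[9.0, -10.0], [16.0, 2.0], [17.0, 15.0]] [99.5 97.5 98. ]
20 60 [[12.0, -7.0], [16.0, 2.0], [17.0, 13.0]] [115.5 110.5 108.5]
25 5795 [[-25.0, -28.0], [12.0, -7.0], [28.0, 28.0]] [178. 176. 177.]
```

View pics/g2.png

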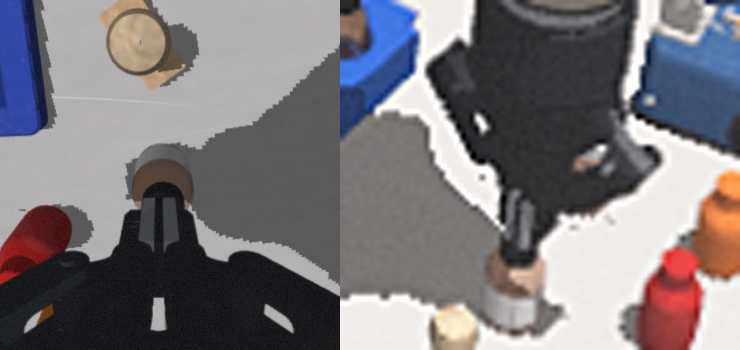

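The shut fingertips rest just over the cap, which is at z≈.062, while the reported TCP is z=.029. So the real tips sit about 35 mm behind the reported TCP, and the lateral position is right. I'll correct for this: open, shift +3/+1 mm, and go about 40 mm deeper with the force monitored.

Call:
play_rows:
  steps: [0,0,0,0,0,-6,1,0,0,0,0,0,0,1,0,0,0,3,1,0,1,0,0,0,0,0,0,1,0,0,0,0,0,0,1,0,0,0,0,0,16,1,0,0,0,0,0,15,1,0,0,0,0,0,10,1,0,0,0,0,0,5,1,0,0,0,0,0,0,1]

```text
time: 6.5
position: [0.4392, -0.3385, -0.0117]
ee_rot: [-0.282, -3.128, -0.001]
contact_force: [0.2, -0.0, 0.4]
finger_gap: 0.998
```

Call:
play_rows:
  steps: [0,0,0,0,0,0,0.1,0,0,0,0,0,0,0.1,0,0,0,0,0,0,0.1,0,0,0,0,0,0,0.1,0,0,0,0,0,0,0.1,0,0,0,0,0,0,0.1]

```text
time: 7.25
position: [0.4401, -0.3393, -0.0103]
ee_rot: [0.282, 3.128, -0.001]
contact_force: [0.7, 0.4, 4.8]
finger_gap: 0.345
```

```bash
python3 - <<'E'
from rel import *
rel([.4565,-.1633,.07])
f=grab('wrist'); X=cloud(f); st=manip.state()
Rm=R.from_rotvec(st['ee_rot']).as_matrix(); Y=(X-st['position'])@Rm
m=(X[...,2]>.045)&(np.hypot(X[...,0]-.44,X[...,1]+.339)<.02)
for k in range(-80,10,6):
    s=(abs(Y[...,1])<.05)&(Y[...,2]*1000>k)&(Y[...,2]*1000<=k+6)&(abs(Y[...,0])<.02)
    if s.sum()>5: print(k,s.sum(),np.round(np.percentile(Y[s]*1000,[2,50,98],axis=0)[:,:2],0).tolist(),np.median(f['frame'][s],0))
E
```

```text
t 7.25 pos [ 0.4401 -0.3393 -0.0103] yaz 79.7 tilt [ 0.001 -0.001 -1.   ] gap 0.345 F [0.7 0.4 4.8] q [-0.78  0.34  1.9   0.    0.9  -2.17]
tool move mm [ 15.2 176.1 -80.5]
-80 1030 [[-6.0, -34.0], [8.0, 0.0], [14.0, 36.0]] [25. 26. 28.]
-74 3781 [[-9.0, -18.0], [2.0, 1.0], [12.0, 19.0]] [27. 26. 28.]
-68 1264 [[-8.0, -26.0], [8.0, 1.0], [12.0, 28.0]] [24. 24. 26.]
-62 1532 [[-7.0, -26.0], [8.0, 1.0], [12.0, 27.0]] [66. 65. 57.]
-56 2367 [[-7.0, -25.0], [8.0, 1.0], [14.0, 27.0]] [81. 66. 57.]
-50 1008 [[-5.0, -26.0], [11.0, 1.0], [15.0, 28.0]] [71. 63. 57.]
-44 667 [[5.0, -23.0], [12.0, 1.0], [15.0, 24.0]] [87. 86. 88.]
-38 365 [[5.0, -13.0], [13.0, 1.0], [15.0, 15.0]] [92. 92. 94.]
-32 320 [[5.0, -13.0], [13.0, 1.0], [15.0, 15.0]] [93. 93. 95.]
-26 291 [[4.0, -13.0], [13.0, 1.0], [15.0, 15.0]] [92. 92. 94.]
-20 147 [[7.0, -11.0], [13.0, 1.0], [15.0, 13.0]] [82. 78. 77.]
-14 9404 [[-17.0, -49.0], [7.0, -3.0], [20.0, 49.0]] [94. 94. 94.]
```

Gripped: the gap stalls at 0.345 on the body and the tips are about 30 mm above the foot. I lift and carry it over the free hole.

Call:
play_rows:
  steps: [0,0,0,0,0,-15,0.1,0,0,0,0,0,-25,0.1,0,0,0,0,0,-25,0.1,0,0,0,3,30,-5,0.1,0,0,0,3,36,0,0.1,0,0,0,3,40,0,0.1,0,0,0,3,40,0,0.1,0,0,0,3,30,0,0.1,0,0,0,0,0,0,0.1,0,0,0,0,0,0,0.1]

```text
time: 8.55
position: [0.4563, -0.1634, 0.0593]
ee_rot: [0.281, 3.129, -0.001]
contact_force: [0.1, -0.6, -0.9]
finger_gap: 0.349
```

```bash
python3 - <<'E'
from rel import *
f=grab('wrist'); save(f,'w3.png'); X=cloud(f); st=manip.state(); rel([.4565,-.1633,.03])
Rm=R.from_rotvec(st['ee_rot']).as_matrix(); p=st['position']
foot=p+[0,0,.0103]; print('foot z',foot[2])
# cap top & body in tool frame
Y=(X-p)@Rm
c=(f['frame'].max(-1)<60)&(X[...,2]>foot[2]+.058)&(X[...,2]<foot[2]+.068)&(np.hypot(Y[...,0],Y[...,1])<.02)
if c.any():
    q=Y[c]; print('cap in tool',c.sum(),np.round(np.percentile(q,[2,98],axis=0)*1000,1).tolist())
b=(X[...,2]>foot[2]+.003)&(X[...,2]<foot[2]+.022)&(np.hypot(Y[...,0],Y[...,1])<.03)
if b.any():
    q=Y[b]; print('low body',b.sum(),np.round(np.percentile(q,[1,50,99],axis=0)*1000,1).tolist())
print('hole px',proj(f,[.4565,-.1633,.034]),'foot px',proj(f,foot))
# rack top plane points -> rectangle
hsv=cv2.cvtColor(f['frame'],cv2.COLOR_RGB2HSV)
m=(hsv[...,0]>100)&(hsv[...,0]<130)&(hsv[...,1]>130)&(abs(X[...,2]-.034)<.004)&(np.hypot(X[...,0]-.48,X[...,1]+.167)<.14)
P=X[m][:,:2].astype(np.float32); r=cv2.minAreaRect(P); print(len(P),r)
E
```

```text
t 8.6 pos [ 0.4563 -0.1638  0.0593] yaz 79.67 tilt [ 0.    -0.001 -1.   ] gap 0.344 F [ 0.3 -0.5 -0.4] q [-0.49  0.09  2.04 -0.    1.01 -1.88]
tool move mm [-0.1  0.5 29.3]
foot z 0.06957401201097807
cap in tool 3501 [[-8.9, -15.2, -76.8], [10.8, 17.4, -68.8]]
low body 783 [[4.2, -13.3, -32.2], [13.1, 1.3, -25.2], [15.0, 15.6, -14.3]]
hole px [[277.47152316 229.89826753]] foot px [[276.23230051 254.59955969]]
17081 ((0.4655745029449463, -0.16137653589248657), (0.06212136894464493, 0.20672079920768738), 79.83158111572266)
```

View pics/w3.png

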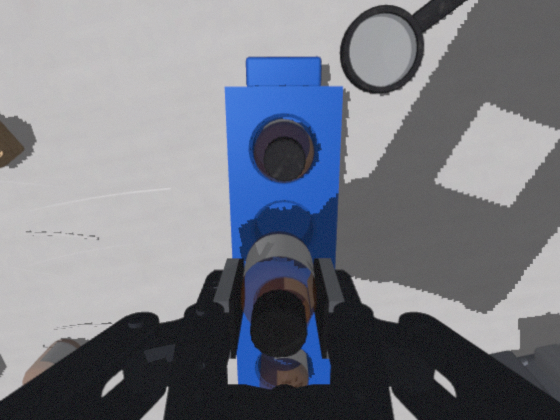

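The rack's free hole lies a few mm to tool +y of the held vial. I'll fit hole 0's rim and the rack edges in this frame for the exact offset.

```bash
python3 - <<'E'
from rel import *
f=np.load('wrist.npz'); X=cloud(f); st=manip.state(); p=st['position']; Rm=R.from_rotvec(st['ee_rot']).as_matrix()
hsv=cv2.cvtColor(f['frame'],cv2.COLOR_RGB2HSV)
blue=((hsv[...,0]>100)&(hsv[...,0]<130)&(hsv[...,1]>130)&(hsv[...,2]>100)).astype(np.uint8)
hole=(1-blue)[90:195,235:335]; _,l,s,c=cv2.connectedComponentsWithStats(hole)
i=l[60,48]; cs,_=cv2.findContours((l==i).astype(np.uint8),0,cv2.CHAIN_APPROX_NONE); k=max(cs,key=len)[:,0]+[235,90]
W=np.array([onz(f,u,v,.034) for u,v in k]); T=(W-p)@Rm*1000
(cx,cy),r=cv2.minEnclosingCircle(T[:,:2].astype(np.float32)); print('hole0 tool',cx,cy,r,s[i])
A=np.c_[2*T[:,:2],np.ones(len(T))]; q=np.linalg.lstsq(A,(T[:,:2]**2).sum(1),rcond=None)[0]; print('lsq circle',q[:2],np.sqrt(q[2]+q[0]**2+q[1]**2))
for v in (100,190,205):
    u=np.nonzero(blue[v,200:380])[0]+200; e=[((onz(f,x,v,.034)-p)@Rm*1000)[:2] for x in (u.min()-.5,u.max()+.5)]; print(v,u.min(),u.max(),np.round(e,1).tolist())
u=285; vs=np.nonzero(1-blue[60:110,240])[0]+60; print('col240 nonblue',vs.min(),vs.max(), ((onz(f,240,vs.max()+.5,.034)-p)@Rm*1000).round(1))
# held vial body: silhouettes just beneath the cap: side edges per depth
Y=(X-p)@Rm*1000
for z0 in range(-36,-14,5):
    b=(Y[...,2]>z0)&(Y[...,2]<z0+5)&(np.hypot(Y[...,0],Y[...,1])<25)&(blue==0)
    t=Y[b]
    if len(t)>30:
        A=np.c_[2*t[:,:2],np.ones(len(t))]; q=np.linalg.lstsq(A,(t[:,:2]**2).sum(1),rcond=None)[0]; print('vial',z0,len(t),np.round(q[:2],1),np.sqrt(q[2]+q[0]**2+q[1]**2),t[:,1].min(),t[:,1].max())
E
```

```text
hole0 tool 46.82380294799805 4.9236884117126465 18.54031753540039 [  17   28   68   65 3266]
lsq circle [46.35339636  4.46567805] 17.49676944344986
100 226 342 [[73.1, -27.0], [73.1, 35.0]]
190 230 338 [[24.0, -26.7], [24.1, 35.2]]
205 230 325 [[15.1, -27.1], [15.2, 28.1]]
col240 nonblue 60 86 [ 79.9 -19.1  25.3]
vial -36 295 [-1.   1.1] 15.654391320038226 -13.585402132258384 15.829294297678338
vial -31 268 [-0.9  1.2] 15.615031146858549 -13.911131691341629 16.094859799252863
vial -26 242 [-0.9  1.2] 15.625880337037088 -13.920674142118886 16.447304898969474
vial -21 148 [-0.9  1.2] 15.442806112626537 -13.544032446038 16.185283213829806
vial -16 49 [-0.6  1.1] 14.772375824825033 -10.521936841123994 13.221664549748054
```

The fits are clean, with rim radius 17.5 mm and vial radius 15.6 mm. The needed shift is x −0.5, y +3.0 mm, then down 59 mm.

Call:
play_rows:
  steps: [0,0,0,-0.5,3,0,0.1,0,0,0,0,0,15,0.1,0,0,0,0,0,14,0.1,0,0,0,0,0,5,0.1,0,0,0,0,0,4,0.1,0,0,0,0,0,4,0.1,0,0,0,0,0,4,0.1]

```text
time: 9.48
position: [0.4576, -0.1602, 0.013]
ee_rot: [0.282, 3.128, -0.0]
contact_force: [0.2, 0.7, -1.1]
finger_gap: 0.344
```

Call:
play_rows:
  steps: [0,0,0,0,0,5,0.1,0,0,0,0,0,4,0.1,0,0,0,0,0,3,0.1,0,0,0,0,0,2,0.1,0,0,0,0,0,0,0.1]

```text
time: 10.1
position: [0.4572, -0.16, -0.0003]
ee_rot: [-0.282, -3.128, -0.001]
contact_force: [-1.6, 1.7, 5.2]
finger_gap: 0.343
```

```bash
python3 - <<'E'
from rel import *
rel(None)
E
```

```text
t 10.1 pos [ 4.572e-01 -1.600e-01 -3.000e-04] yaz 79.7 tilt [-0.001  0.    -1.   ] gap 0.343 F [-1.6  1.7  5.2] q [-0.48  0.19  2.06 -0.    0.88 -1.87]
```

Contact of 5 N appears at exactly the expected home height. I press 1 mm more, release and lift.

Call:
play_rows:
  steps: [0,0,0,0,0,1,0.1,0,0,0,0,0,0,0.1,0,0,0,0,0,-1,0.6,0,0,0,0,0,0,0.7,0,0,0,0,0,0,0.7,0,0,0,0,0,-20,0.7,0,0,0,0,0,-35,0.8,0,0,0,0,0,-35,1,0,0,0,15,0,-35,1,0,0,0,0,0,0,1,0,0,0,0,0,0,1]

```text
time: 11.48
position: [0.4421, -0.1572, 0.1232]
ee_rot: [-0.282, -3.128, -0.001]
contact_force: [0.4, 0.3, -0.7]
finger_gap: 0.998
```

```bash
python3 - <<'E'
from rel import *
f=grab('wrist'); X=cloud(f); save(f,'w4.png'); rel([.561,.046,.3])
dk=(f['frame'].max(-1)<60)&(X[...,2]>.06)&(X[...,2]<.1)
_,l,s,c=cv2.connectedComponentsWithStats(dk.astype(np.uint8))
for i in range(1,len(s)):
    if s[i,4]>60: print(s[i].tolist(),np.round(np.median(X[l==i],0),4),np.round(np.percentile(X[l==i][:,2],[10,90]),4))
E
```

```text
t 11.53 pos [ 0.4417 -0.1569  0.1226] yaz 79.69 tilt [-0.002  0.001 -1.   ] gap 0.998 F [ 0.2  0.2 -0.8] q [-0.49 -0.04  2.04  0.    1.15 -1.88]
tool move mm [ -80.7  221.1 -177.5]
[262, 150, 31, 33, 793] [ 0.4094 -0.1515  0.0725] [0.0711 0.0734]
[264, 221, 29, 32, 736] [ 0.4561 -0.1591  0.0725] [0.0653 0.0734]
[265, 282, 27, 32, 701] [ 0.5014 -0.1678  0.0722] [0.064  0.0733]
[266, 338, 25, 32, 658] [ 0.5477 -0.176   0.0722] [0.0631 0.0733]
```

View pics/w4.png

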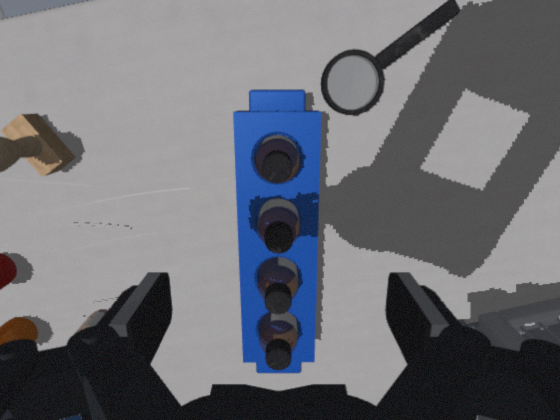

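All four caps stand at the same height, z≈0.0725, with the moved one at (279,236), so the vial is fully home. Next I rise and hover in front of the knob, turning to the gate's yaw.

Call:
play_rows:
  steps: [0,0,0,0,0,-50,1,0,0,0,0,0,-50,1,0,0,0,0,0,-50,1,0,0,0,-13,44,0,1,0,0,0,-13,44,0,1,0,0,0,-13,44,0,1,0,0,0,-13,44,0,1,0,0,0,-13,44,0,1,0,0,-7.2,0,0,0,1,0,0,-7.2,0,0,0,1,0,0,0,0,0,0,1,0,0,0,0,0,0,1]

```text
time: 13.02
position: [0.5454, 0.0474, 0.2727]
ee_rot: [0.109, -3.138, -0.0]
contact_force: [-0.4, 0.5, -0.1]
finger_gap: 1.001
```

```bash
python3 - <<'E'
from rel import *
f=grab('wrist'); g=grab('scene'); X=cloud(f); save(f,'w5.png'); rel([.561,.046,.166])
print(proj(f,[[.561,.046,.238],[.561,.046,.198]]))
m=(f['frame'].max(-1)<75)&(X[...,2]>.2)&(X[...,2]<.25)&(np.hypot(X[...,0]-.56,X[...,1]-.046)<.05)
_,l,s,c=cv2.connectedComponentsWithStats(m.astype(np.uint8))
for i in range(1,len(s)):
    if s[i,4]>40:
        P=X[l==i]; print(s[i].tolist(),np.round(np.percentile(P,[2,50,98],axis=0),4).tolist())
        t=P[P[:,2]>.234]; 
        if len(t)>20: print('top',len(t),np.round((t.min(0)+t.max(0))/2,4),np.round(t.mean(0),4),np.round(np.ptp(t,axis=0),4))
r=(abs(X[...,2]-.19)<.004)&(X[...,0]>.5); _,l,s,c=cv2.connectedComponentsWithStats(r.astype(np.uint8)); i=1+np.argmax(s[1:,4]); print('roof',s[i],np.round(cv2.boxPoints(cv2.minAreaRect(X[l==i][:,:2].astype(np.float32))),3).tolist())
E
```

```text
t 13.12 pos [0.5456 0.0472 0.2734] yaz 94.01 tilt [-0.001  0.    -1.   ] gap 1.002 F [ 0.1 -0.6  0.1] q [-0.04 -0.    1.71 -0.    1.44 -1.68]
tool move mm [-15.4  -2.3 107.4]
[[273.211785   247.46723715]
 [273.95418759 226.09351621]]
[267, 216, 24, 40, 767] [[0.5518, 0.0425, 0.2033], [0.555, 0.049, 0.2366], [0.5647, 0.0562, 0.2396]]
top 424 [0.559  0.0492 0.2374] [0.5582 0.0492 0.2381] [0.0145 0.0146 0.0065]
roof [  158   249   372   157 37606] [[0.5709999799728394, 0.2460000067949295], [0.5899999737739563, -0.0430000014603138], [0.7360000014305115, -0.032999999821186066], [0.7170000076293945, 0.25600001215934753]]
```

View pics/w5.png

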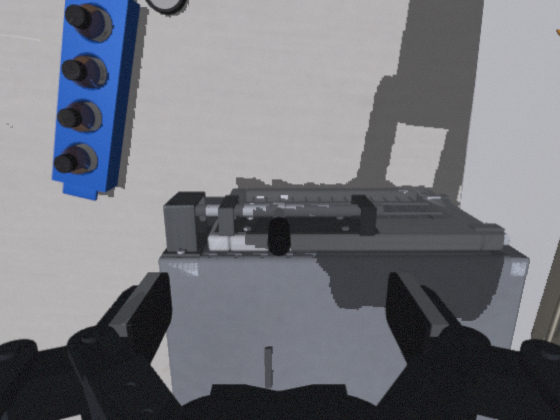

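The knob top is at (279,235), centred at about (.559,.049,.238), with the keeper at (185,220) to its right and the gate's hinge end near px (500,235). I descend with jaws half open along the gate and pinch the knob.

Call:
play_rows:
  steps: [0,0,0,-13,0.5,0,0.45,0,0,0,0,0,0,0.45,0,0,0,0,0,25,0.45,0,0,0,0,0,25,0.45,0,0,0,0,0,25,0.45,0,0,0,0,0,17,0.45,0,0,0,0,0,10,0.45,0,0,0,0,0,0,0.45]

```text
time: 14.12
position: [0.5584, 0.0488, 0.1715]
ee_rot: [0.112, -3.138, -0.0]
contact_force: [-0.5, -0.4, 0.5]
finger_gap: 0.45
```

Call:
play_rows:
  steps: [0,0,0,0,0,0,0,0,0,0,0,0,0,0,0,0,0,0,0,0,0,0,0,0,0,0,0,0]

```text
time: 14.62
position: [0.5597, 0.0488, 0.1734]
ee_rot: [-0.112, 3.137, -0.0]
contact_force: [-0.1, 0.9, 4.3]
finger_gap: 0.161
```

```bash
python3 - <<'E'
from rel import *
f=np.load('wrist.npz'); X=cloud(f); rel(None)
# front top rim of gate: heights along the gate at px v=240, and hinge end
for v in (215,228,240,243):
    print(v,[(u,*np.round(X[v,u]*1000).astype(int).tolist()) for u in range(170,540,30)])
E
```

```text
t 14.62 pos [0.5597 0.0488 0.1734] yaz 94.09 tilt [ 0.002 -0.    -1.   ] gap 0.161 F [-0.1  0.9  4.3] q [-0.04  0.1   1.79 -0.    1.25 -1.68]
215 [(170, 562, -33, 184), (200, 568, -15, 163), (230, 559, 12, 186), (260, 564, 34, 164), (290, 563, 59, 164), (320, 561, 83, 164), (350, 559, 108, 163), (380, 557, 132, 164), (410, 599, 215, 17), (440, 571, 211, 104), (470, 561, 224, 132), (500, 595, 337, 2), (530, 592, 376, 2)]
228 [(170, 573, -34, 184), (200, 587, -19, 142), (230, 569, 13, 187), (260, 572, 35, 173), (290, 571, 59, 172), (320, 569, 83, 172), (350, 567, 107, 173), (380, 567, 133, 167), (410, 566, 158, 167), (440, 564, 182, 168), (470, 562, 206, 168), (500, 559, 227, 173), (530, 610, 380, 2)]
240 [(170, 583, -34, 184), (200, 591, -15, 161), (230, 581, 13, 181), (260, 579, 36, 182), (290, 557, 56, 233), (320, 576, 83, 182), (350, 574, 106, 183), (380, 572, 130, 183), (410, 570, 153, 184), (440, 569, 177, 183), (470, 568, 200, 182), (500, 565, 223, 183), (530, 626, 383, 4)]
243 [(170, 586, -34, 184), (200, 591, -14, 168), (230, 583, 13, 182), (260, 582, 36, 181), (290, 558, 56, 236), (320, 578, 83, 181), (350, 576, 106, 184), (380, 575, 130, 183), (410, 573, 154, 182), (440, 571, 177, 183), (470, 569, 200, 184), (500, 568, 225, 182), (530, 630, 385, 4)]
```

The knob is gripped, with the gap stalled at 0.161. I lift 9 mm before pulling.

Call:
play_rows:
  steps: [0,0,0,0,0,-3,0,0,0,0,0,0,-3,0,0,0,0,0,0,-3,0,0,0,0,0,0,0,0,0,0,0,0,0,0,0]

```text
time: 15.25
position: [0.5587, 0.0489, 0.1809]
ee_rot: [-0.112, 3.14, 0.0]
contact_force: [1.9, 0.3, -1.0]
finger_gap: 0.156
```

```bash
python3 - <<'E'
from rel import *
rel(None)
E
```

```text
t 15.25 pos [0.5587 0.0489 0.1809] yaz 94.09 tilt [ 0.  0. -1.] gap 0.156 F [ 1.9  0.3 -1. ] q [-0.04  0.1   1.78  0.    1.26 -1.68]
```

The actual lift is between 7.5 and 9.4 mm, so I add 2 mm for margin and then pull left.

Call:
play_rows:
  steps: [0,0,0,0,0,-2,0,0,0,0,0,0,0,0,0,0,0,0,3,0,0,0,0,0,0,4,0,0,0,0,0,0,4,0,0,0,0,0,0,4,0,0]

```text
time: 16.0
position: [0.5577, 0.0641, 0.183]
ee_rot: [-0.112, 3.139, -0.0]
contact_force: [2.3, -0.3, -1.5]
finger_gap: 0.156
```

```bash
python3 - <<'E'
from rel import *
rel(None)
E
```

```text
t 16.0 pos [0.5577 0.0641 0.183 ] yaz 94.1 tilt [ 0. -0. -1.] gap 0.156 F [ 2.3 -0.3 -1.5] q [-0.01  0.09  1.78 -0.    1.27 -1.65]
```

The bolt has passed the lip with no resistance. I continue to about 35 mm.

Call:
play_rows:
  steps: [0,0,0,0,5,0,0,0,0,0,0,5,0,0,0,0,0,0,5,0,0,0,0,0,0,5,0,0,0,0,0,0,0,0,0]

```text
time: 16.62
position: [0.5562, 0.0846, 0.183]
ee_rot: [-0.113, 3.139, 0.002]
contact_force: [2.1, 1.9, -0.9]
finger_gap: 0.159
```

```bash
python3 - <<'E'
from rel import *
rel(None)
f=grab('wrist'); g=grab('scene'); h=grab('side')
st=manip.state(); p=st['position']
# arc plan: knob radius/angle about hinge, rotate clockwise
H=np.array([.567,.232]); 
k=p[:2]; v=k-H
for a in range(0,40,5):
    c,s=np.cos(np.radians(-a)),np.sin(np.radians(-a)); q=H+np.array([[c,-s],[s,c]])@v; print(a,np.round(q,4))
print('chord per 5deg',np.linalg.norm(v)*2*np.sin(np.radians(2.5)), 'v',v)
E
```

```text
t 16.62 pos [0.5562 0.0846 0.183 ] yaz 94.13 tilt [ 0.     0.001 -1.   ] gap 0.159 F [ 2.1  1.9 -0.9] q [ 0.03  0.1   1.78  0.    1.27 -1.62]
0 [0.5562 0.0842]
5 [0.5434 0.0857]
10 [0.5307 0.0883]
15 [0.5183 0.092 ]
20 [0.5063 0.0967]
25 [0.4948 0.1026]
30 [0.4838 0.1093]
35 [0.4734 0.1171]
chord per 5deg 0.012931748678895343 v [-0.01075167 -0.14784352]
```

Call:
play_rows:
  steps: [0,0,5,12.7,2.2,0,0,0,0,5,12.7,2.2,0,0,0,0,0,0,0,0,0]

```text
time: 17.15
position: [0.5304, 0.0874, 0.183]
ee_rot: [0.16, 3.137, -0.0]
contact_force: [3.2, -0.2, -1.4]
finger_gap: 0.157
```

```bash
python3 - <<'E'
from rel import *
rel([.5307,.0883,.183])
E
```

```text
t 17.15 pos [0.5304 0.0874 0.183 ] yaz 84.16 tilt [ 0. -0. -1.] gap 0.157 F [ 3.2 -0.2 -1.4] q [ 0.03  0.04  1.83 -0.    1.26 -1.44]
tool move mm [-0.2  0.9 -0. ]
```

It tracks the plan with about 3 N of spring force. I continue the arc to 35°.

Call:
play_rows:
  steps: [0,0,5,12.7,2.4,0,0,0,0,5,12.7,2.4,0,0,0,0,5,12.7,2.4,0,0,0,0,5,12.7,2.4,0,0,0,0,5,12.7,2.4,0,0,0,0,0,0,0,0,0,0,0,0,0,0,0,0]

```text
time: 18.02
position: [0.4739, 0.1154, 0.1831]
ee_rot: [0.834, 3.028, -0.002]
contact_force: [2.5, -2.3, -1.7]
finger_gap: 0.154
```

```bash
python3 - <<'E'
from rel import *
rel([.4734,.1171,.183])
f=grab('wrist'); g=grab('scene'); h=grab('side'); st=manip.state()
X=cloud(g)
# gate top rail: points at z .17-.188 in front of the shut-gate line
for nm,F in (('scene',g),('wrist',f),('side',h)):
    X=cloud(F); n=np.array([-.9975,-.07]); dist=(X[...,:2]-[.567,.232])@n; al=(X[...,:2]-[.567,.232])@np.array([.07,-.9975])
    m=(X[...,2]>.02)&(X[...,2]<.188)&(dist>.02)&(dist<.16)&(al>.03)&(al<.235)
    P=X[m][:,:2]
    if len(P)>50:
        l=cv2.fitLine(P.astype(np.float32),cv2.DIST_HUBER,0,.01,.01).ravel(); a=np.degrees(np.arctan2(l[0],l[1]))%180; print(nm,len(P),np.round(l,3),'angle from y', a)
        print('  ang via hinge',np.round(np.degrees(np.percentile(np.arctan2(dist[m],al[m]),[10,50,90])),1))
a=cv2.resize(g['frame'][110:260,150:350],None,fx=2.2,fy=2.2,interpolation=cv2.INTER_CUBIC); b=cv2.resize(f['frame'],(440,330))
cv2.imwrite('pics/end.png',np.hstack([a[:330],b])[...,::-1][:, :800] if a.shape[1]+440<=800 else cv2.resize(np.hstack([a[:330],b]),(800,300))[...,::-1])
E
```

```text
t 18.02 pos [0.4739 0.1154 0.1831] yaz 59.21 tilt [ 0.    -0.001 -1.   ] gap 0.154 F [ 2.5 -2.3 -1.7] q [ 0.1  -0.07  1.94 -0.    1.27 -0.94]
tool move mm [1.3 1.2 0.1]
scene 1073 [0.497 0.867 0.454 0.048] angle from y 29.830782
  ang via hinge [33.3 36.  42.3]
wrist 24751 [0.519 0.855 0.489 0.115] angle from y 31.25491
  ang via hinge [34.1 38.  45.5]
side 1271 [0.541 0.841 0.477 0.088] angle from y 32.754536
  ang via hinge [33.6 36.3 42. ]
```

View pics/end.png

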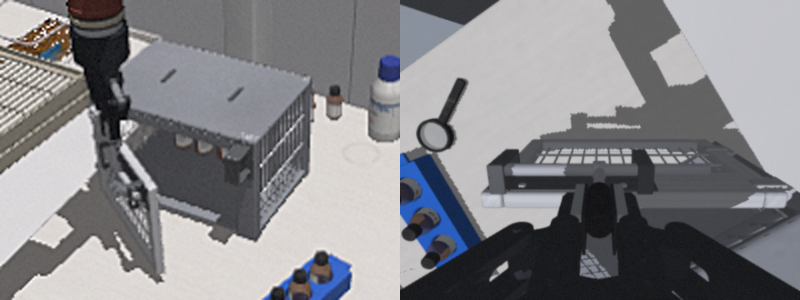

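The gate stands about 35° open: wrist and side fits give 35–37° relative to shut, and the tool turned 34.9° with it. The knob is still between the pads. I do a short stillness check, then hand in.

Call:
play_rows:
  steps: [0,0,0,0,0,0,0,0,0,0,0,0,0,0,0,0,0,0,0,0,0,0,0,0,0,0,0,0,0,0,0,0,0,0,0,0,0,0,0,0,0,0]

```text
time: 18.92
position: [0.4734, 0.1161, 0.183]
ee_rot: [0.837, 3.028, -0.0]
contact_force: [2.7, -2.2, -1.7]
finger_gap: 0.153
```

```bash
python3 - <<'E'
from rel import *
rel([.4734,.1171,.183])
f=grab('wrist'); X=cloud(f); s=grab('scene'); d=np.load('side.npz')
n=np.array([-.9975,-.07]); D=X[...,:2]-[.567,.232]; dist=D@n; al=D@np.array([.07,-.9975])
m=(X[...,2]>.176)&(X[...,2]<.188)&(dist>.02)&(dist<.16)&(al>.03)&(al<.235)
l=cv2.fitLine(X[m][:,:2].astype(np.float32),cv2.DIST_HUBER,0,.01,.01).ravel(); print('top rail angle',m.sum(),np.degrees(np.arctan2(l[0],l[1]))%180+4)
for (a,b,c,e) in [(265,255,290,280),(278,243,296,266),(290,240,305,260),(303,232,320,250)]:
    g=s['frame'].max(-1)[b:e,a:c]<60; vv,uu=np.nonzero(g); print(np.round(onz(s,uu.mean()+a,vv.mean()+b,.066),4) if len(uu) else None)
print(manip.close_job())
E
```

```text
t 18.93 pos [0.4734 0.1161 0.183 ] yaz 59.09 tilt [ 0. -0. -1.] gap 0.153 F [ 2.7 -2.2 -1.7] q [ 0.1  -0.07  1.94 -0.    1.27 -0.93]
tool move mm [0.5 0.8 0. ]
top rail angle 9670 36.60032
[ 0.4156 -0.1632  0.066 ]
[ 0.4508 -0.1654  0.066 ]
[ 0.4882 -0.1746  0.066 ]
[ 0.5471 -0.1839  0.066 ]
the job is handed in; nothing more can be done
None
```

The black-capped vial is fully home in the rack's free hole. The bolt was lifted, drawn about 36 mm, and the gate is held at about 35° by the fingers on the knob. I handed the job in at about 19 s.

- **Vial:** My first grasp missed. The jaws shut just above the cap, because the real fingertips sit about 35 mm behind the reported TCP. I corrected for that and gripped the body. The vial reached the hole floor at the expected height with about 5 N, and all four caps then read z ≈ 0.0725 m.
- **Gate:** The tool turned 35° with the gate, and depth fits gave 34–37°. The last fit of the gate's top rail read 36.6°. Over the final second the pose held to within a millimetre, with about 3.5 N of sideways spring force.
- **Checks that disagreed:** The last scene check of the four caps used rough boxes that also caught neighbouring dark pixels. Its positions scatter by up to about 15 mm and don't show whether the rack stayed put, though nothing touched the rack after the vial was released. I also did not re-measure the white-capped vial after the vial was placed; the arm kept clear of it.

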